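# Hold the angle gauge on the plaster forearm at its set limit

## Task

A plaster forearm is being marked up for a splint: pick up the angle gauge by its grip and stand it upright across the middle of the forearm of the cast in the middle of the counter (not the spare cast at the end), its dial still facing the hand. Then rock it over on the plaster towards that cast's thumb side until the swinging pointer settles on the limit hand of that side, and finish holding it there, still gripped, foot resting on the plaster, so that a colleague can draw the line. Press only lightly, and leave the other things on the counter where they are.

Things in the scene. Friction and masses are not known exactly. Their poses are not given: they have to be found in the camera images.
- gauge: Grey gravity angle gauge, 172 mm high, about 0.4 kg, stands on its flat aluminium foot bar (140 mm along its y, 28 mm along its x, 12 mm high). Origin: centre of the foot's underside. x points out of the dial face (away from the robot at the start), y along the foot to the robot's left, z up. Round case of radius 62 mm, 22 mm thick, centre 72 mm up. Ticks every 10 degrees, 0 straight down.
- gauge_grip (a point): Centre of the grip block on top of the gauge, 150 mm above its underside; the block is 40 mm wide (gauge's y), 20 mm thick (gauge's x) and reaches from 134 to 172 mm above the underside. Pinch it from above across the 20 mm thickness.
- pointer (a joint): Black pendulum pointer with a round bob, swings freely about the dial centre (gauge's x axis) and hangs plumb; rad, 0 with the gauge upright. Positive: tip towards the gauge's +y. Leaning the gauge's top towards its own +y by an angle makes the pointer read plus that angle. Swings at about 3 Hz, settles in about 2 s.
- pointer_tip (a point): Tip of the pointer, 48 mm from the dial centre.
- limit_left (a joint): Limit hand: a thin hand with a square flag, set on the gauge's +y side of the dial (robot's left as it stands); it stays as set and does not swing. Angle from the dial's 0 (the foot direction), counted like the pointer's, rad: between 0.17 and 0.42.
- limit_right (a joint): The other limit hand, alike, set on the gauge's -y side (robot's right): between -0.42 and -0.17 rad.
- limit_left_tip (a point): Point on the left limit hand, 48 mm from the dial centre, where the pointer tip is when on this hand.
- limit_right_tip (a point): The same point of the right limit hand.
- cast_left: White plaster LEFT forearm and hand, palm down, fingers pointing away from the robot (its x), thumb sticking out at its -y side (robot's right). -160 to +225 mm along x. Origin: on the forearm's axis, mid-forearm, 78 mm above the counter. The forearm there is round, radius 43 mm, uneven by 1 mm (crown 121 mm above the counter). It may be the cast to mark (mid-counter, y above -0.3 m) or the spare (y about -0.6 m).
- cast_right: White plaster RIGHT forearm and hand, mirror image of cast_left and measured alike: thumb at its +y side (robot's left). One of the two casts is in the middle of the counter, the other is the spare at the right-hand end.
- cradle_left: Plywood cradle of cast_left, 250 x 100 mm, fixed to the counter, with two saddles up to 75 mm high, 98 mm behind and 90 mm in front of its middle. Origin: centre of its underside, below the cast's origin, axes alike. The cast sits on rubber pads which yield from about 3.5 N of downward push, then about 0.7 mm per further newton, 14 mm at most.
- cradle_right: The same cradle under cast_right.
- bandage: Bystander: bandage roll standing on end, radius 34 mm, 65 mm high. Origin: centre of its underside.
- spatula: Bystander: plaster spatula lying flat, 200 mm long.
- flask: Bystander: glass bottle, radius 36 mm, 170 mm high. Origin: centre of its underside.
- bowl: Bystander: black mixing bowl, radius 60 mm, 60 mm high. Origin: centre of its underside.
- pencil: Bystander: pencil lying flat, 150 mm long, 9 mm thick.
- kidney_tray: Bystander: steel tray 110 x 200 x 35 mm. Origin: centre of its underside.
- jar: Bystander: white jar, radius 26 mm, 75 mm high. Origin: centre of its underside.
Not all that is in view belongs to the job. Leave any pink look-alike of the gauge alone.

How it is judged:
By the outcome, as a careful person would: the job done as asked, in the order asked, and still so for the second after the job is handed in, while the arm keeps its last pose, push and grip.
It also fails if it takes over 51 s, if anything falls off the work surface, if the arm or the gripper's body presses on something with over 40 N, if the wrist force passes 120 N, or if a joint passes its speed limit or range.

## Robot

A 6-joint arm with a two-finger parallel gripper is mounted at the origin on the work surface. World frame = base frame: x ahead of the robot, y to its left, z up, the work surface at z = 0. Lengths are in mm, angles in rad, forces in N, time in s.
With the tool pointing down it reaches from about 275 to 875 mm from the base axis. Payload 12.5 kg.
Tool frame: the origin (TCP) lies at the very end of the fingers, on their centre line; the grasp point (between the pads) lies 19 mm behind it (robot.grip_depth is the distance from the TCP to the grasp point, in mm); z points along the fingers, y is the line along which they close (so a half turn about z gives the same grasp; the last joint's range is limited). The gripper opens to 85 mm and grips with 20 to 120 N. Pads are 22 mm wide; open, the fingers measure 114 mm over their backs; the gripper's body (76 mm by 85 mm) begins 54 mm behind the grasp point. The pads swing forward as they close: fully open they stand 13 mm farther back than shut.
Start: joints at [1.144, 0.351, 1.652, -0, 1.139, -0.085], TCP at [184.319, 518.18, 210.29] pointing down, gripper open.
Joint ranges: [-2.75, 2.75], [-0.79, 2.1], [0.01, 2.65], [-1.57, 4.71], [0.07, 3.14], [-2.87, 2.87]. Speed limits (rad/s): [2.22, 2.22, 2.79, 3.14, 3.14, 3.14].

## Interface

Orientations are given as a unit quaternion [w, x, y, z].
In Python, from plant import robot gives the robot as it stands. The module is installed in compiled form; this text tells all that it offers.
- The arm moves only by the tool play_rows, never from a script. Its argument "targets" is one flat list of numbers, 4 for each row, row after row: the shift along the world's x, y, z in units of 30 mm (1.0 is 30 mm), then the turn about the world's z in degrees. A call has 1 to 20 rows; each row shifts and turns the commanded pose from where the row before left it; what a row does not reach is not made up. A row lasts 1/8 s, in which the tool goes at most 62.5 mm and 10.7 degrees, less where a joint would pass 70% of its speed; a pose out of reach is approached as far as the arm can. A call is refused whole if a number of a shift passes 1 or a number of a turn 10.7, either way. A call with a gripper value outside its range is refused whole. "claw" is the gripper's target within -1 to 1 (shut at 1, half-way at 0, fully open at -1), set as the call begins (left out, the last holds). The fingers move at their own pace and stop on an object; "squeeze" is the grip in N (left out, the last holds). Time passes only in rows, so rows that do not move let the fingers close. It gives the time, the measured TCP pose, the force, the opening and the grip force at its end, in the units of the state.
- robot.state(): the state, without advancing time (a new reading comes with each control period).
- robot.camera(name): name is "scene" or "top" or "wrist"; returns a dict with "frame" (384x512x3 uint8, blue, green, red), "fx", "fy", "cx", "cy" (pixels), "cam_to_world" (4x4, takes a point from camera to world coordinates). Camera axes: x right, y down, z forward; pixel columns grow to the right and rows downward; lengths in mm; the calibration is good to about 2 mm. A picture is of the moment at which its call begins. There is no depth.
- robot.close_job(): hands the job in; it is judged then, once.
The state is a dict: "clock": time; "q": joint angles; "dq": joint speeds; "effort": joint torques, N m; "ee_pos": TCP position; "orientation": TCP orientation; "force": force on the tool from outside, world axes, zero at the start; "wrist_torque": the same for the moment, N m; "grip_width": finger opening in mm; "grip_force": force on a finger pad.
Only numpy, scipy, OpenCV 4.12 (cv2) and the standard library are available. Lean on these libraries where they do the work, as an engineer would, in place of code of your own. Each camera call takes 0.05 s, during which the arm holds its last target. There are 200 camera calls.

## Working session

There is one attempt and no reset: what is moved stays moved. The work goes in short steps, Python scripts to look and compute and a tool call to move; the robot and the scene stay as the last step left them, time stands still between calls to the robot, and variables do not carry over. Pictures are saved under pics/ and viewed, at most 10 in all, crops included, and the job is handed in when it is done.

Besides the shell and the picture viewer there is one more tool, called after "Emit:" in YAML: its name, and indented under it one key for each argument. play_rows: Moves the arm, as the interface text tells. Its arguments: {"type":"object","properties":{"targets":{"type":"array","items":{"type":"number"}},"claw":{"type":"number"},"squeeze":{"type":"number"}},"required":["targets"]}

```bash
mkdir -p pics; python3 - <<'E'
from plant import robot
import cv2,numpy as np
s=robot.state();print({k:np.round(v,3) for k,v in s.items()})
for n in("scene","top","wrist"):
    c=robot.camera(n);cv2.imwrite(f"pics/{n}0.png",c["frame"]);np.savez(f"{n}0.npz",**c)
    print(n,c["fx"],c["cx"],c["cy"],np.round(c["cam_to_world"],3).tolist())
a=cv2.imread("pics/scene0.png");b=cv2.imread("pics/top0.png")
cv2.imwrite("pics/both0.png",cv2.resize(np.vstack([a,b]),(400*1,600)))
E
```

```text
{'clock': np.float64(0.0), 'q': array([ 1.144,  0.351,  1.652,  0.   ,  1.139, -0.085]), 'dq': array([-0.001,  0.   , -0.002, -0.   , -0.   , -0.001]), 'effort': array([ 3.0000e-03, -5.0609e+01, -2.9140e+01,  0.0000e+00,  5.0000e-03,
        0.0000e+00]), 'ee_pos': array([184.172, 517.87 , 209.764]), 'orientation': array([-0.   ,  0.17 ,  0.985, -0.001]), 'force': array([0.011, 0.481, 0.008]), 'wrist_torque': array([-0.021, -0.038,  0.032]), 'grip_force': np.float64(0.0), 'grip_width': np.float64(85.525)}
scene 457.1659700267984 253.0146746001026 190.6269985065433 [[-0.077, 0.757, -0.649, 1609.957], [0.997, 0.053, -0.057, 28.968], [-0.009, -0.652, -0.758, 1349.138], [0.0, 0.0, 0.0, 1.0]]
top 370.9768324274594 256.5951259293927 182.99584751523182 [[0.024, -0.986, 0.164, 375.602], [-0.999, -0.027, -0.018, -47.788], [0.022, -0.164, -0.986, 1275.155], [0.0, 0.0, 0.0, 1.0]]
wrist 288.5429633138345 256.9482734171 195.91830942333155 [[0.335, 0.892, 0.303, 106.866], [0.942, -0.317, -0.108, 546.384], [-0.0, 0.321, -0.947, 373.047], [0.0, 0.0, 0.0, 1.0]]
```

View pics/scene0.png

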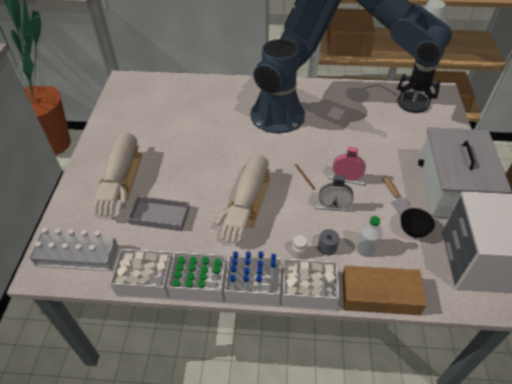

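View pics/top0.png

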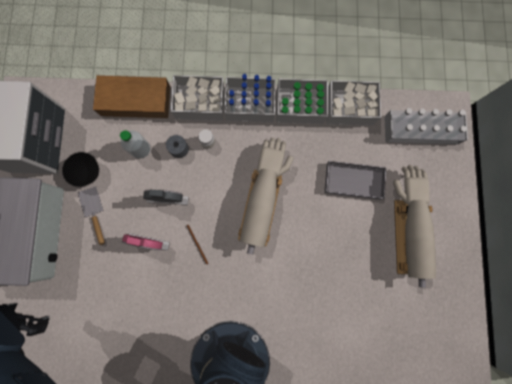

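```bash
python3 - <<'E'
import cv2,numpy as np
a=cv2.imread("pics/scene0.png");b=cv2.imread("pics/top0.png")
f=lambda i,x,y,w,h:cv2.resize(i[y:y+h,x:x+w],(400,300),interpolation=cv2.INTER_CUBIC)
cv2.imwrite("pics/crop0.png",np.vstack([np.hstack([f(a,306,145,80,60),f(a,200,150,120,90)]),np.hstack([f(b,120,170,100,75),f(b,210,130,160,120)])]))
E
```

```text
(no output)
```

View pics/crop0.png

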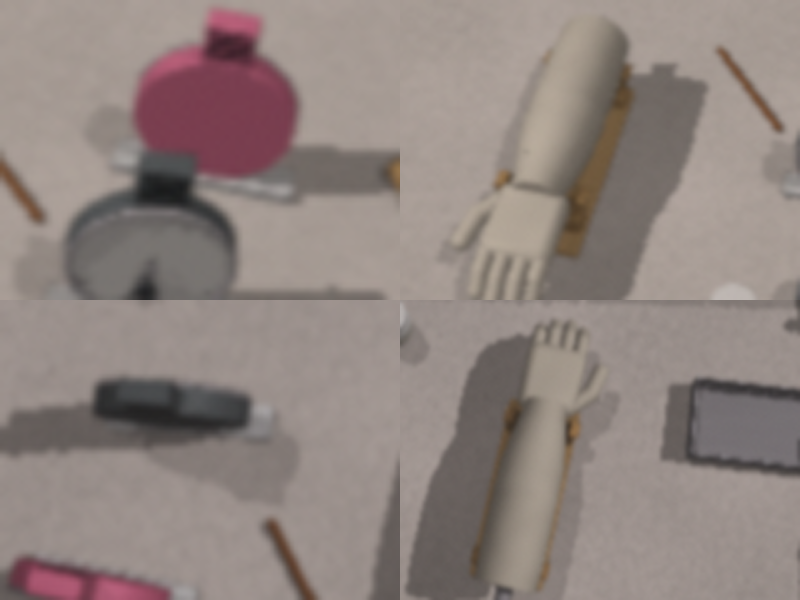

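```bash
cat > h.py <<'E'
import numpy as np,cv2
class C:
    def __init__(s,c):
        s.K=np.array([[c["fx"],0,c["cx"]],[0,c["fy"],c["cy"]],[0,0,1.]]);s.T=np.array(c["cam_to_world"]);s.im=np.array(c["frame"])
        R=s.T[:3,:3].T;s.P=s.K@np.c_[R,-R@s.T[:3,3]]
    def ray(s,u,v):
        d=s.T[:3,:3]@np.linalg.solve(s.K,[u,v,1.]);return s.T[:3,3],d
    def plane(s,u,v,z):
        o,d=s.ray(u,v);return o+d*(z-o[2])/d[2]
    def pplane(s,u,v,p,n):
        o,d=s.ray(u,v);return o+d*(np.dot(n,np.array(p)-o)/np.dot(n,d))
    def px(s,p):
        q=s.P@np.append(p,1.);return q[:2]/q[2]
def tri(a,pa,b,pb):
    X=cv2.triangulatePoints(a.P,b.P,np.array(pa,float).reshape(2,1),np.array(pb,float).reshape(2,1)).ravel();X=X[:3]/X[3]
    return X,np.hypot(*(a.px(X)-pa)),np.hypot(*(b.px(X)-pb))
def load(f):return C(dict(np.load(f)))
def snap(n,f):
    from plant import robot
    c=robot.camera(n);np.savez(f+".npz",**c);cv2.imwrite(f"pics/{f}.png",c["frame"]);return C(c)
E
python3 - <<'E'
from h import *
t=load("top0.npz");s=load("scene0.npz")
print("grip top",tri(t,(156.5,193.5),s,(339.6,177)))
print("plane172",t.plane(156.5,193.5,172),s.plane(339.6,177,172))
print("foot end",t.plane(186,201,6))
# central cast mask
hsv=cv2.cvtColor(t.im,cv2.COLOR_BGR2HSV)
print(hsv[195,263],hsv[150,300],hsv[220,330],hsv[225,257])
g=cv2.cvtColor(t.im,cv2.COLOR_BGR2LAB)
for v in range(150,250,8):
    print(v,[tuple(g[v,u]) for u in (225,258,263,268,300)] )
E
```

```text
grip top (array([519.41500969, 233.36653901, 171.71915943]), np.float64(1.248762521116569), np.float64(0.7149141377854832))
plane172 [519.4537109  229.59186503 172.        ] [518.97779774 235.78477667 172.        ]
foot end [517.93096817 169.11613793   6.        ]
[ 17  37 158] [ 10  25 151] [  8  25 155] [ 15  36 156]
150 [(np.uint8(155), np.uint8(131), np.uint8(131)), (np.uint8(107), np.uint8(131), np.uint8(131)), (np.uint8(132), np.uint8(130), np.uint8(135)), (np.uint8(158), np.uint8(130), np.uint8(135)), (np.uint8(151), np.uint8(131), np.uint8(132))]
158 [(np.uint8(154), np.uint8(131), np.uint8(132)), (np.uint8(101), np.uint8(130), np.uint8(131)), (np.uint8(154), np.uint8(130), np.uint8(136)), (np.uint8(159), np.uint8(129), np.uint8(136)), (np.uint8(152), np.uint8(131), np.uint8(131))]
166 [(np.uint8(156), np.uint8(131), np.uint8(132)), (np.uint8(102), np.uint8(130), np.uint8(133)), (np.uint8(156), np.uint8(130), np.uint8(136)), (np.uint8(159), np.uint8(129), np.uint8(136)), (np.uint8(152), np.uint8(131), np.uint8(132))]
174 [(np.uint8(157), np.uint8(131), np.uint8(132)), (np.uin
[... 1639 characters left out ...]
, np.uint8(130), np.uint8(131)), (np.uint8(159), np.uint8(129), np.uint8(136)), (np.uint8(157), np.uint8(130), np.uint8(135)), (np.uint8(130), np.uint8(131), np.uint8(139)), (np.uint8(156), np.uint8(131), np.uint8(132))]
238 [(np.uint8(103), np.uint8(131), np.uint8(130)), (np.uint8(159), np.uint8(129), np.uint8(136)), (np.uint8(147), np.uint8(130), np.uint8(135)), (np.uint8(115), np.uint8(135), np.uint8(147)), (np.uint8(157), np.uint8(131), np.uint8(132))]
246 [(np.uint8(101), np.uint8(130), np.uint8(131)), (np.uint8(141), np.uint8(131), np.uint8(133)), (np.uint8(131), np.uint8(130), np.uint8(134)), (np.uint8(138), np.uint8(131), np.uint8(131)), (np.uint8(156), np.uint8(131), np.uint8(132))]
```

Emit:
play_rows:
  targets: [0.9,-0.9,0,-10,0.9,-0.9,0,-10,1,-0.6,0,-10,1,-0.6,0,-10,1,-0.6,0,-10,1,-0.6,0,-10,1,-0.6,0,-10,1,-0.6,0,-10,1,-0.6,0,-10,1,-0.6,0,-10,1,-0.6,0,-10,1,-0.5,0,-10,1,-0.5,0,-10,1,-0.5,0,-10,1,-0.5,0,-10,1,-0.5,0,-10,0,0,0,0]
  claw: -0.3

```text
clock: 2.28
ee_pos: [659.5, 225.8, 209.3]
orientation: [0.0, 1.0, 0.002, -0.0]
force: [0.1, 0.7, -0.4]
grip_width: 55.7
grip_force: 0.0
```

```bash
python3 - <<'E'
from h import *
from plant import robot
w=snap("wrist","w1");print(np.round(w.T,3).tolist(),np.round(robot.state()["ee_pos"]))
cv2.imwrite("pics/w1b.png",cv2.resize(w.im,(800,600),interpolation=cv2.INTER_CUBIC))
E
```

```text
[[0.005, -0.947, -0.32, 742.478], [-1.0, -0.004, -0.002, 226.865], [0.0, 0.32, -0.947, 372.465], [0.0, 0.0, 0.0, 1.0]] [658. 227. 209.]
```

View pics/w1b.png

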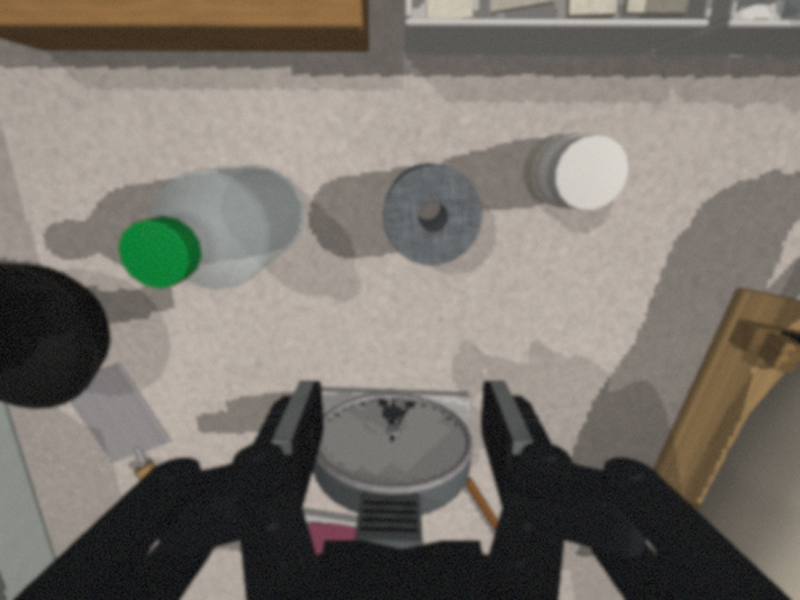

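```bash
python3 - <<'E'
from h import *
from plant import robot
ims=[robot.camera("wrist")["frame"].astype(float) for _ in range(6)]
m=np.mean(ims,0);np.save("w1m.npy",m)
cv2.imwrite("pics/dial1.png",cv2.resize(m[242:318,198:306].astype(np.uint8),None,fx=7,fy=7,interpolation=cv2.INTER_CUBIC))
E
```

```text
(no output)
```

View pics/dial1.png

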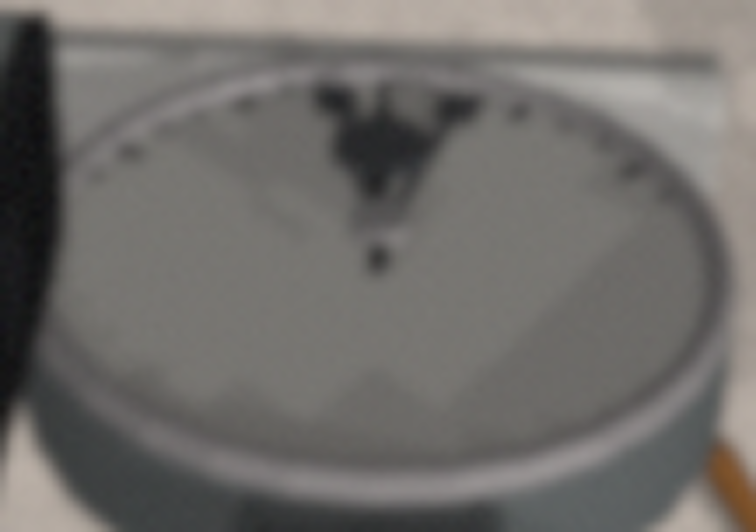

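```bash
python3 - <<'E'
from h import *
w=load("w1.npz")
o=lambda x,y:((x+.5)/7-.5+198,(y+.5)/7-.5+242)
g=cv2.cvtColor(np.load("w1m.npy").astype(np.uint8),cv2.COLOR_BGR2GRAY)
# foot edge front: points
for a in [(60,32),(715,58)]: print("edge z0",w.plane(*o(*a),0),"z12",w.plane(*o(*a),12))
A=w.plane(*o(60,32),0);B=w.plane(*o(715,58),0);d=A-B;psi=np.arctan2(-d[0],d[1]);print("yaw",np.degrees(psi))
pv=w.plane(*o(377,256),72);print("pivot",pv)
n=np.array([np.cos(psi),np.sin(psi),0]);y=np.array([-np.sin(psi),np.cos(psi),0])
for nm,a in dict(L=(333,97),R=(457,105),bob=(380,143),tip=(381,95)).items():
    p=w.pplane(*o(*a),pv,n)-pv;print(nm,np.degrees(np.arctan2(p@y,-p[2])),np.hypot(p@y,p[2]))
# rim ellipse points: left/right/top/bottom inner rim
for a in [(378,62),(378,475),(57,200),(722,265)]:
    p=w.pplane(*o(*a),pv,n)-pv;print(p@y,p[2])
# ticks
for a in [(131,150),(247,103),(519,110),(633,168)]:
    p=w.pplane(*o(*a),pv,n)-pv;print("tick",np.degrees(np.arctan2(p@y,-p[2])),np.hypot(p@y,p[2]))
E
```

```text
edge z0 [539.45593689 299.47308233   0.        ] z12 [545.99685855 297.13379953  12.        ]
edge z0 [534.02210467 163.68370034   0.        ] z12 [540.73809244 165.71925221  12.        ]
yaw -2.291560826460502
pivot [535.28561086 232.61228925  72.        ]
L 10.398016649753014 53.72537670732538
R -16.118052471358183 53.75906939457966
bob 0.1388326873623857 36.54469295406758
tip 0.19645197228433928 54.34095014723697
1.0156775697128737 -67.44599206106125
-1.1414796190945793 54.85929060897976
57.75586876124583 -13.305696590605692
-60.320311227716964 -1.2355783179256719
tick 56.72779010028465 55.97493311599484
tick 28.25417617202594 55.94029426204303
tick -28.210883966964243 57.49836286822053
tick -56.834116093135 57.09321813308694
```

Emit:
play_rows:
  targets: [0.7,-0.2,-0.5,0,0.7,0,-0.8,0,0,0,-0.7,0,0,0,0,0,0,0,0,0]
  claw: -1

```text
clock: 3.25
ee_pos: [700.2, 221.5, 151.5]
orientation: [-0.0, 1.0, 0.004, 0.001]
force: [0.1, -1.2, -0.1]
grip_width: 85.6
grip_force: 0.0
```

```bash
python3 - <<'E'
from h import *
from plant import robot
w=snap("wrist","w2")
ims=[robot.camera("wrist")["frame"].astype(float) for _ in range(8)]
m=np.mean(ims,0);np.save("w2m.npy",m)
c=w.px([530,232,60]);print(c,w.T[:3,3]);
u,v=int(c[0]),int(c[1]);u0,v0=u-66,v-48;print(u0,v0)
cv2.imwrite("pics/dial2.png",cv2.resize(m[v0:v0+98,u0:u0+132].astype(np.uint8),None,fx=6,fy=6,interpolation=cv2.INTER_CUBIC))
E
```

```text
[246.93327729 337.88940386] [782.88714678 222.80364258 314.79871835]
180 289
```

View pics/dial2.png

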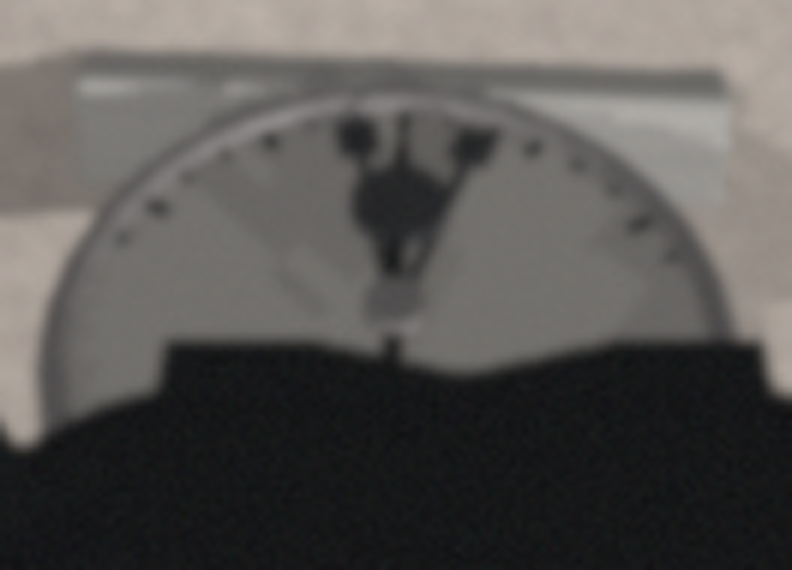

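```bash
python3 - <<'E'
from h import *
w=load("w2.npz")
o=lambda x,y:((x+.5)/6-.5+180,(y+.5)/6-.5+289)
A=w.plane(*o(80,52),0);B=w.plane(*o(722,70),0);d=A-B;psi=np.arctan2(-d[0],d[1]);print(A,B,"yaw z0",np.degrees(psi),np.linalg.norm(d))
A2=w.plane(*o(80,78),12);B2=w.plane(*o(722,96),12);d=A2-B2;print(A2,B2,np.degrees(np.arctan2(-d[0],d[1])),np.linalg.norm(d))
n=np.array([np.cos(psi),np.sin(psi),0]);y=np.array([-np.sin(psi),np.cos(psi),0])
c0=(A+B)/2-14*n; print("foot centre",c0)
for off in (11,14):
    pv=c0+off*n+[0,0,72]
    print("off",off)
    for nm,a in dict(piv=(393,300),L=(356,136),R=(474,146),bob=(398,202),tip=(404,118),t30=(270,141),t60=(157,208),tm30=(534,148),tm60=(640,223),tm40=(580,167),tm50=(617,190)).items():
        p=w.pplane(*o(*a),pv,n)-pv;print(nm,np.round([p@y,p[2],np.degrees(np.arctan2(p@y,-p[2])),np.hypot(p@y,p[2])],1))
E
```

```text
[536.85081128 304.49538824   0.        ] [533.41187183 164.59959335   0.        ] yaw z0 -1.4081698636027276 139.93805677328976
[539.68109468 301.78836786  12.        ] [536.32988227 166.44942589  12.        ] -1.4184468691654841 135.38042635027455
foot centre [521.13556961 234.89153697   0.        ]
off 11
piv [-0.7 -8.9 -4.4  8.9]
L [  8.7 -51.8   9.5  52.5]
R [-15.8 -49.8 -17.6  52.2]
bob [ -0.7 -33.4  -1.2  33.5]
tip [ -1.1 -57.6  -1.1  57.6]
t30 [ 26.3 -49.6  27.9  56.1]
t60 [ 46.2 -30.1  56.9  55.2]
tm30 [-28.2 -49.7 -29.6  57.1]
tm60 [-48.2 -29.6 -58.4  56.5]
tm40 [-37.4 -44.5 -40.   58.1]
tm50 [-44.4 -38.3 -49.2  58.7]
off 14
piv [-0.7 -5.9 -7.3  5.9]
L [  8.5 -48.2  10.   49. ]
R [-15.7 -46.3 -18.7  48.8]
bob [ -0.8 -30.1  -1.4  30.2]
tip [ -1.1 -54.   -1.2  54. ]
t30 [ 25.9 -46.1  29.3  52.9]
t60 [ 45.6 -26.8  59.5  52.9]
tm30 [-27.9 -46.2 -31.2  53.9]
tm60 [-47.7 -26.4 -61.1  54.5]
tm40 [-37.  -41.1 -42.   55.3]
tm50 [-43.9 -35.  -51.5  56.2]
```

```bash
python3 - <<'E'
from h import *
from plant import robot
t=load("top0.npz");s=load("scene0.npz")
def avg(n): return np.mean([robot.camera(n)["frame"].astype(float) for _ in range(8)],0).astype(np.float32)/255
for n,c,roi,in (("top",t,(235,292,138,252)),("scene",s,(212,275,150,243))):
    lab=cv2.cvtColor(avg(n),cv2.COLOR_BGR2LAB);L,a,b=cv2.split(cv2.GaussianBlur(lab,(3,3),0))
    u0,u1,v0,v1=roi
    sub=lab[v0:v1,u0:u1]; 
    print(n)
    m=((b>5.2)&(b<10.5)&(a<2.6)).astype(np.uint8)
    m[:, :u0]=0;m[:,u1:]=0;m[:v0]=0;m[v1:]=0
    m=cv2.morphologyEx(m,cv2.MORPH_OPEN,np.ones((3,3),np.uint8))
    k,lb,st,_=cv2.connectedComponentsWithStats(m);i=1+np.argmax(st[1:,4]);m=(lb==i)
    for v in range(v0,v1,6):
        x=np.flatnonzero(m[v]);print(v,(x[0],x[-1],len(x)) if len(x) else None,end="; ")
    print()
    cv2.imwrite(f"pics/m_{n}.png",m*255)
    vv=195 if n=="top" else 185
    print(np.round(b[vv,u0:u1],1),np.round(a[vv,u0:u1],1))
E
```

```text
top
138 (np.int64(271), np.int64(273), 3); 144 (np.int64(263), np.int64(285), 23); 150 (np.int64(262), np.int64(284), 23); 156 (np.int64(260), np.int64(291), 27); 162 (np.int64(259), np.int64(291), 31); 168 (np.int64(258), np.int64(289), 32); 174 (np.int64(259), np.int64(279), 21); 180 (np.int64(256), np.int64(275), 20); 186 (np.int64(254), np.int64(275), 22); 192 (np.int64(251), np.int64(274), 24); 198 (np.int64(250), np.int64(274), 25); 204 (np.int64(248), np.int64(272), 25); 210 (np.int64(247), np.int64(271), 25); 216 (np.int64(245), np.int64(270), 26); 222 (np.int64(244), np.int64(269), 26); 228 (np.int64(242), np.int64(267), 26); 234 (np.int64(241), np.int64(266), 26); 240 (np.int64(243), np.int64(264), 22); 246 (np.int64(258), np.int64(263), 6); 
[ 2.7  2.7  2.7  2.7  2.8  2.9  2.9  3.   3.2  3.2  3.4  4.5  8.  12.
 12.3  9.2  6.5  6.   6.3  6.7  6.9  7.1  7.4  7.7  7.9  8.1  8.3  8.3
  8.3  8.2  8.1  8.1  8.2  8.3  8.4  8.4  8.3  8.1  8.2  9.6 13.1 16.2
 14.4  9.   5.3  4.2  3.9  3.9  3.9  4.1  4.1  4.   3.9  3.9  3.9  3.9
  4.1] [2.5 2.5 2.4 2.4 2.5 2.7 2.8 2.9 2.9 2.9 2.9 3.
[... 798 characters left out ...]
9); 
[ 5.3  5.3  5.4  5.5  5.4  5.4  5.4  5.4  5.5  5.5  5.5  5.6  5.6  5.6
  5.4  5.3  5.4  5.5  5.4  5.4  5.3  5.3  5.1  5.2  6.   7.3  8.5  9.2
  9.4  9.5  9.5  9.4  9.4  9.4  9.3  9.2  9.   8.7  8.3  8.   7.8  7.7
  7.5  7.2  6.8  6.5  6.3  6.3  7.1  9.4 13.  15.8 16.9 16.7 14.9 11.1
  6.9  4.3  3.4  3.2  3.3  3.3  3.4] [3.3 3.2 3.1 3.  3.1 3.1 3.2 3.2 3.1 3.1 3.1 3.1 3.  3.  3.1 3.2 3.1 3.
 3.  3.  2.9 2.9 2.8 2.7 2.5 2.2 1.9 1.8 1.8 1.9 1.9 2.  2.1 2.  1.9 1.8
 1.8 1.9 2.  1.9 1.8 1.7 1.6 1.4 1.4 1.5 1.5 1.4 1.5 2.2 3.2 4.1 4.6 4.6
 4.2 3.4 2.5 2.  1.8 1.8 1.7 1.7 1.8][ WARN:0@15.455] global loadsave.cpp:1063 imwrite_ Unsupported depth image for selected encoder is fallbacked to CV_8U.
```

```bash
python3 - <<'E'
from h import *
t=load("top0.npz");s=load("scene0.npz")
for n,c,r in(("top",t,range(182,236,3)),("scene",s,range(160,204,3))):
    m=cv2.imread(f"pics/m_{n}.png",0)>99
    P=[]
    for v in r:
        x=np.flatnonzero(m[v]); P.append(np.mean([c.plane(x[0]-.5,v,78),c.plane(x[-1]+.5,v,78)],0))
    P=np.array(P);f=np.polyfit(P[:,0],P[:,1],1);print(n,"yaw",np.degrees(np.arctan(f[0])),"y at x=500",np.polyval(f,500),"rms",np.std(P[:,1]-np.polyval(f,P[:,0])),P[0],P[-1])
    vs=np.flatnonzero(m.any(1));
    for v in (vs[0],vs[-1]):
        u=np.flatnonzero(m[v]).mean();print("end",u,v,[np.round(c.plane(u,v,z)) for z in (50,78,100,121)])
    for k in(60,78,95):print([np.round(c.plane(*q,k),0) for q in ((np.flatnonzero(m[r[5]])[0],r[5]),(np.flatnonzero(m[r[5]])[-1],r[5]))])
E
```

```text
top yaw -11.27159675745055 y at x=500 -82.17351627746157 rms 0.7191567474201694 [579.22478333 -97.37799108  78.        ] [412.76910885 -65.52941438  78.        ]
end 272.0 138 [array([ 737., -119.,   50.]), array([ 729., -118.,   78.]), array([ 723., -116.,  100.]), array([ 716., -115.,  121.])]
end 260.5 246 [array([372., -88.,  50.]), array([372., -87.,  78.]), array([372., -86., 100.]), array([372., -86., 121.])]
[array([531., -50.,  60.]), array([ 533., -129.,   60.])]
[array([528., -50.,  78.]), array([ 531., -128.,   78.])]
[array([526., -50.,  95.]), array([ 528., -127.,   95.])]
scene yaw -9.939863961647204 y at x=500 -85.61926914384877 rms 1.7867750153929356 [364.1068126  -63.44731862  78.        ] [577.84352859 -96.67510363  78.        ]
end 257.5 153 [array([297., -66.,  50.]), array([325., -64.,  78.]), array([348., -63., 100.]), array([369., -61., 121.])]
end 230.1 242 [array([ 734., -129.,   50.]), array([ 753., -126.,   78.]), array([ 768., -123.,  100.]), array([ 782., -120.,  121.])]
[array([ 431., -120.,   60.]), array([425., -28.,  60.])]
[array([ 447., -118.,   78.]), array([441., -28.,  78.])]
[array([ 463., -116.,   95.]), array([457., -27.,  95.])]
```

Emit:
play_rows:
  targets: [0,0,1,0,0,0,1,0,-0.6,0,0.1,9.7,-0.6,0,0,9.7,-0.6,0,0,9.7,-0.6,0,0,9.7,-0.6,0,0,9.7,-0.6,0,0,9.8,-0.6,0,0,9.8,-0.6,0.1,0,9.8,-0.6,0.15,0,9.8,-0.65,0.15,0,0,0,0,0,0,0,0,0,0]
  claw: -0.3

```text
clock: 6.25
ee_pos: [519.4, 233.1, 213.5]
orientation: [0.0, 0.719, 0.695, 0.0]
force: [0.7, 0.1, -0.4]
grip_width: 55.6
grip_force: 0.0
```

```bash
python3 - <<'E'
from h import *
from plant import robot
s=robot.state();print(s["ee_pos"],s["orientation"],s["q"],s["clock"])
w=snap("wrist","w3");print(w.T[:3,3],"pred block top",[w.px([520.5+a,234+b,172]) for a,b in((-10,-20),(10,-20),(10,20),(-10,20))])
cv2.imwrite("pics/w3c.png",cv2.resize(w.im[190:340,150:350],(800,600),interpolation=cv2.INTER_CUBIC))
E
```

```text
[519.43671585 233.12112251 213.50454155] [1.85883857e-04 7.18692954e-01 6.95327496e-01 2.75683494e-04] [ 3.40144018e-01  3.82209730e-01  1.59753654e+00 -1.18729072e-04
  1.16119037e+00  3.73236518e-01] 6.25
[522.42755053 316.2440267  376.72677432] pred block top [array([245.56990874, 236.21457122]), array([271.01517754, 235.45185618]), array([270.10979686, 186.70110396]), array([243.14361956, 187.54966054])]
```

View pics/w3c.png

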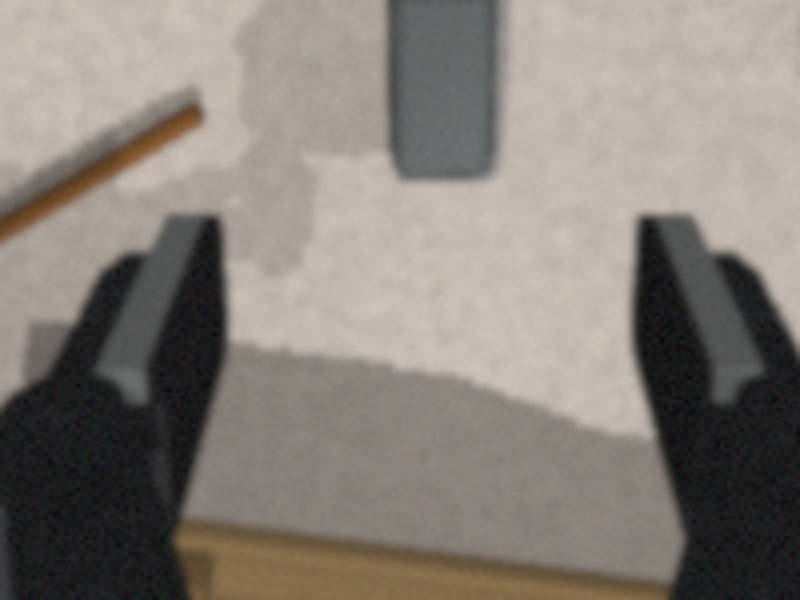

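Emit:
play_rows:
  targets: [0.1,0.03,-0.8,0,0,0,-0.8,0,0,0,-0.6,0,0,0,-0.25,0,0,0,0,0,0,0,0,0]

```text
clock: 7.05
ee_pos: [522.3, 234.2, 140.6]
orientation: [0.0, 0.719, 0.695, 0.001]
force: [-0.2, 1.0, -0.6]
grip_width: 55.6
grip_force: 0.0
```

Emit:
play_rows:
  targets: [0,0,0,0,0,0,0,0,0,0,0,0,0,0,0,0,0,0,0,0,0,0,0,0]
  claw: 1
  squeeze: 25

```text
clock: 7.8
ee_pos: [522.1, 234.2, 140.3]
orientation: [0.0, 0.719, 0.695, 0.0]
force: [-0.7, 0.1, 5.6]
grip_width: 19.0
grip_force: 26.3
```

Emit:
play_rows:
  targets: [0,0,0.5,0,0,0,1,0,0,0,1,0,0,0,1,0,0,0,1,0,0,0,0.8,0,0,-0.4,0,-1,0,-0.7,0,-1,0,-0.9,0,-1,0,-0.9,0,-1,0,-1,0,-1,0,-1,0,-1,0,-1,0,-1,0,-1,0,-1,0,-1,0,-1,0,-0.9,0,0,0,-0.8,0,0,0,-0.6,0,0,0,-0.4,0,0,0,0,0,0]

```text
clock: 10.3
ee_pos: [521.6, -84.5, 298.5]
orientation: [-0.0, 0.771, 0.636, -0.0]
force: [-0.6, 0.6, -3.5]
grip_width: 19.1
grip_force: 25.3
```

```bash
python3 - <<'E'
from h import *
from plant import robot
s=robot.state();print(s["ee_pos"],s["force"],s["wrist_torque"],s["orientation"])
a=snap("scene","s4");b=snap("wrist","w4")
f=lambda i,x,y,w,h:cv2.resize(i[y:y+h,x:x+w],(400,400),interpolation=cv2.INTER_CUBIC)
cv2.imwrite("pics/c4.png",np.hstack([f(a.im,190,70,130,130),cv2.resize(b.im,(400,400))]))
E
```

```text
[521.62228    -84.47181959 298.49816629] [-0.55028642  0.64270529 -3.51293939] [-0.14579269  0.04242106 -0.00479107] [-2.35564526e-04  7.71334798e-01  6.36429542e-01 -1.12207391e-04]
```

View pics/c4.png

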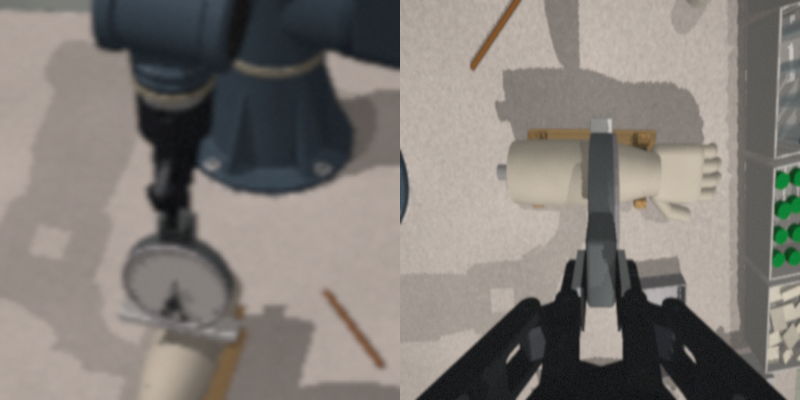

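```bash
python3 - <<'E'
from h import *
w=load("w4.npz")
b=cv2.split(cv2.cvtColor(w.im.astype(np.float32)/255,cv2.COLOR_BGR2LAB))[2];b=cv2.GaussianBlur(b,(3,3),0)
m=((b>13)).astype(np.uint8);m[:110]=0;m[150:]=0;m[:,:150]=0;m[:,345:]=0
k,lb,st,_=cv2.connectedComponentsWithStats(m);print(st[1:])
for v in range(122,150,3):
    x=np.flatnonzero(m[v]);print(v,x[[0,-1]] if len(x) else None)
# forearm edges in wrist image
m2=((b>6)&(b<13)).astype(np.uint8)
for u in (160,180,200,225,240,275,290,300,320):
    x=np.flatnonzero(b[120:215,u]>6);print(u,x[[0,-1]]+120)
print(np.round(w.T,3).tolist())
E
```

```text
[[163 124  80  10 779]
 [273 125  55  20 768]]
122 None
125 [165 325]
128 [163 327]
131 [163 326]
134 [278 326]
137 [281 326]
140 [307 323]
143 [316 321]
146 None
149 None
160 [135 214]
180 [122 212]
200 [122 212]
225 [123 198]
240 [123 196]
275 [123 128]
290 [123 214]
300 [123 214]
320 [123 213]
[[0.982, -0.179, -0.06, 537.72], [-0.189, -0.93, -0.314, -2.239], [0.0, 0.32, -0.947, 461.827], [0.0, 0.0, 0.0, 1.0]]
```

```bash
python3 - <<'E'
from h import *
w=load("w4.npz")
for z in(0,10,20):
    A=w.plane(162.6,127,z);B=w.plane(327.6,127,z);C=w.plane(169,123.5,z);D=w.plane(320,123.5,z);d=B-A;M=(A+B)/2
    e=D-C
    print(z,A,B,np.linalg.norm(d),"mid",M,"edge yaw",np.degrees(np.arctan2(e[1],e[0])))
    for ps in(-10,-11,-12):
        p=np.radians(ps);c=M-50*np.array([-np.sin(p),np.cos(p),0]);print(ps,c)
t=load("top0.npz")
# wood saddles in top view: mask
b=cv2.split(cv2.cvtColor(t.im.astype(np.float32)/255,cv2.COLOR_BGR2LAB))[2]
m=(b>13).astype(np.uint8);m[:,:225]=0;m[:,300:]=0;m[:140]=0;m[260:]=0
ys,xs=np.nonzero(m);r=cv2.minAreaRect(np.c_[xs,ys].astype(np.float32));bx=cv2.boxPoints(r)
P=np.array([t.plane(*q,10) for q in bx]);print(np.round(P),P.mean(0))
E
```

```text
0 [385.16433922 -15.88499144   0.        ] [638.45910602 -64.53473191   0.        ] 257.9244775754882 mid [511.81172262 -40.20986168   0.        ] edge yaw -10.871949654178009
-10 [503.12931374 -89.45024933   0.        ]
-11 [502.27127285 -89.29122085   0.        ]
-12 [501.41613808 -89.11724171   0.        ]
10 [388.46764538 -15.58951625  10.        ] [636.27779263 -63.18583852  10.        ] 252.339610396933 mid [512.372719   -39.38767739  10.        ] edge yaw -10.87194965417801
-10 [503.69031012 -88.62806504  10.        ]
-11 [502.83226924 -88.46903656  10.        ]
-12 [501.97713446 -88.29505742  10.        ]
20 [391.77095153 -15.29404106  20.        ] [634.09647925 -61.83694513  20.        ] 246.75474321837797 mid [512.93371539 -38.56549309  20.        ] edge yaw -10.871949654178014
-10 [504.25130651 -87.80588075  20.        ]
-11 [503.39326562 -87.64685227  20.        ]
-12 [502.53813085 -87.47287313  20.        ]
[[ 396.  -14.   10.]
 [ 632.  -59.   10.]
 [ 612. -160.   10.]
 [ 377. -113.   10.]] [504.55716047 -86.68122422  10.        ]
```

Emit:
play_rows:
  targets: [-0.3,-0.02,-0.3,0,-0.29,-0.03,-0.4,0,0,0,-0.3,0,0,0,-0.1,0,0,0,0,0,0,0,0,0]

```text
clock: 11.15
ee_pos: [504.4, -85.4, 266.1]
orientation: [0.0, 0.771, 0.637, 0.0]
force: [0.6, -0.4, -3.3]
grip_width: 19.3
grip_force: 25.3
```

Emit:
play_rows:
  targets: [0,0,-0.04,0,0,0,0,0]

```text
clock: 11.4
ee_pos: [504.1, -85.4, 264.6]
orientation: [0.0, 0.771, 0.637, -0.0]
force: [-1.2, 0.8, -3.5]
grip_width: 19.1
grip_force: 25.3
```

Emit:
play_rows:
  targets: [0,0,-0.03,0,0,0,0,0]

```text
clock: 11.65
ee_pos: [504.1, -85.4, 263.6]
orientation: [-0.0, 0.771, 0.637, -0.0]
force: [0.2, -0.5, -3.3]
grip_width: 19.2
grip_force: 25.3
```

Emit:
play_rows:
  targets: [0,0,-0.03,0,0,0,0,0]

```text
clock: 11.9
ee_pos: [504.1, -85.4, 262.7]
orientation: [-0.0, 0.771, 0.637, -0.0]
force: [0.4, -0.5, -3.7]
grip_width: 19.6
grip_force: 25.3
```

Emit:
play_rows:
  targets: [0,0,-0.03,0,0,0,0,0]

```text
clock: 12.15
ee_pos: [504.1, -85.4, 261.8]
orientation: [-0.0, 0.771, 0.637, -0.0]
force: [-0.5, -0.3, -3.9]
grip_width: 19.3
grip_force: 25.3
```

Emit:
play_rows:
  targets: [0,0,-0.03,0,0,0,0,0]

```text
clock: 12.4
ee_pos: [504.3, -85.5, 261.3]
orientation: [0.0, 0.771, 0.637, 0.0]
force: [-0.3, -0.0, 1.0]
grip_width: 19.4
grip_force: 25.7
```

Emit:
play_rows:
  targets: [0,0,0,0,0,0,0,0,-0.01,-0.06,0,0,-0.02,-0.1,0,0,-0.02,-0.12,-0.005,0,-0.03,-0.13,-0.01,0,-0.03,-0.13,-0.01,0,0,0,0,0]
  squeeze: 20

```text
clock: 13.4
ee_pos: [500.8, -101.9, 260.2]
orientation: [0.0, 0.771, 0.637, -0.0]
force: [1.0, 0.4, 1.7]
grip_width: 19.5
grip_force: 25.8
```

```bash
cat > tilt.py <<'E'
import sys
from h import *
from plant import robot
s=robot.state();print(np.round(s["ee_pos"],1),np.round(s["force"],1),np.round(s["wrist_torque"],2),s["clock"])
ims=[robot.camera("scene")["frame"].astype(float) for _ in range(6)]
m=np.mean(ims,0);np.save(sys.argv[1]+".npy",m)
c=load("scene0.npz");q=c.px(s["ee_pos"]-[0,0,80]);u,v=int(q[0])-40,int(q[1])-30;print(u,v)
cv2.imwrite(f"pics/{sys.argv[1]}.png",cv2.resize(m[v:v+60,u:u+80].astype(np.uint8),None,fx=10,fy=10,interpolation=cv2.INTER_CUBIC))
E
python3 tilt.py t1
```

```text
[ 500.8 -101.9  260.2] [1.  0.4 1.7] [ 0.29 -0.18  0.03] 13.4
203 136
```

View pics/t1.png

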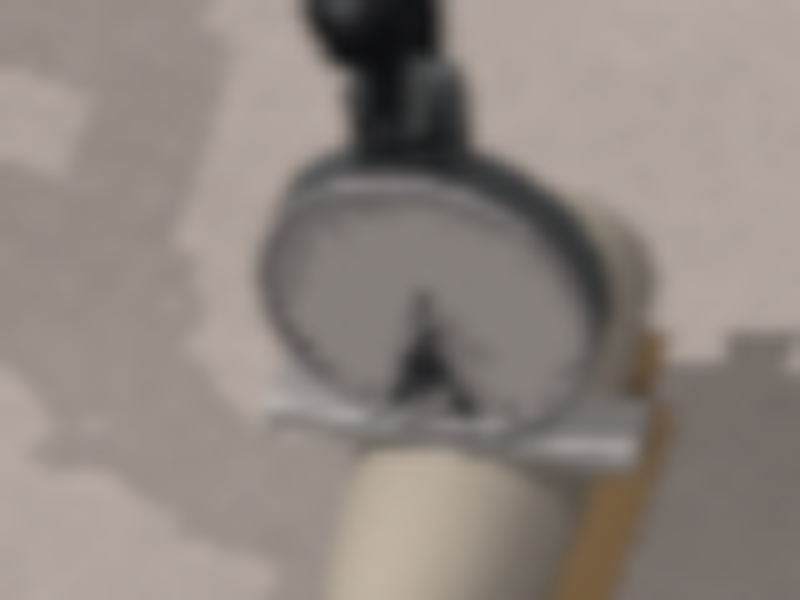

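```bash
cat > meas.py <<'E'
from h import *
c=load("scene0.npz");ps=np.radians(-11);n=np.array([np.cos(ps),np.sin(ps),0]);y=np.array([-np.sin(ps),np.cos(ps),0])
def mk(u,v,k=10): return lambda a:((a[0]+.5)/k-.5+u,(a[1]+.5)/k-.5+v)
def yz(o,a,tcp,off):
    p=c.pplane(*o(a),np.array(tcp)+off*n,n);d=p-np.array(tcp);return np.array([d@y,p[2]])
E
python3 - <<'E'
from meas import *
o=mk(203,136);tcp=[500.8,-101.9,260.2]
q={k:yz(o,a,tcp,f) for k,a,f in (("footL",(268,418),14),("footR",(626,468),14),("footLtop",(278,378),14),("footRtop",(645,408),14),("flagR",(400,398),13),("flagL",(466,405),13),("rimL",(268,262),11),("rimR",(590,330),11),("rimT",(400,190),11),("rimB",(480,432),11),("bob",(425,365),13))}
for k,v in q.items():print(k,np.round(v,1))
for a,b in(("footR","footL"),("footRtop","footLtop")):
    d=q[a]-q[b];print(np.degrees(np.arctan2(d[1],d[0])),np.hypot(*d))
E
```

```text
footL [-50.  125.3]
footR [ 83.8 136.9]
footLtop [-45.1 147.9]
footRtop [ 90.2 170.2]
flagR [  0.2 149. ]
flagL [ 24.7 152.2]
rimL [-46.9 203.9]
rimR [ 69.4 201.1]
rimT [  2.4 251.9]
rimB [ 29.1 137.1]
bob [  9.9 169. ]
4.9505535324160626 134.2426335981839
9.35497097775508 137.13231086932825
```

Emit:
play_rows:
  targets: [-0.01,-0.06,0,0,-0.02,-0.12,-0.01,0,-0.03,-0.13,-0.01,0,-0.03,-0.13,-0.01,0,-0.02,-0.1,-0.01,0,0,0,0,0,0,0,0,0]

```text
clock: 14.58
ee_pos: [497.5, -117.8, 259.0]
orientation: [-0.0, 0.771, 0.637, -0.0]
force: [0.1, 0.6, 0.4]
grip_width: 19.0
grip_force: 25.7
```

```bash
python3 tilt.py t2; cat > prof.py <<'E'
import sys
from meas import *
# read darkness along the dial ring in world angle about the dial centre
def prof(f,tcp,th,h=159.4):
    g=cv2.cvtColor(np.load(f).astype(np.float32),cv2.COLOR_BGR2GRAY);t=np.radians(th)
    G=np.array(tcp)+[0,0,19.]
    ctr=G+ (h-72)*(np.sin(t)*y-np.cos(t)*np.array([0,0,1]))+13*n
    A=np.arange(-40,60,2.);out=[]
    for a in np.radians(A):
        P=[c.px(ctr+r*(np.sin(a)*y-np.cos(a)*np.array([0,0,1]))) for r in np.arange(43,52,1.5)]
        P=np.array(P,np.float32);out.append(cv2.remap(g,P[:,:1].copy(),P[:,1:].copy(),cv2.INTER_CUBIC).mean())
    return A,np.array(out)
if __name__=="__main__":
    A,o=prof(sys.argv[1],eval(sys.argv[2]),float(sys.argv[3]))
    print([(int(a),int(v)) for a,v in zip(A,o)])
E
python3 prof.py t1.npy "[500.8,-101.9,260.2]" 6
```

```text
[ 497.5 -117.8  259. ] [0.1 0.6 0.4] [ 0.21  0.03 -0.06] 14.575
198 136
[(-40, 121), (-38, 122), (-36, 122), (-34, 123), (-32, 121), (-30, 119), (-28, 116), (-26, 114), (-24, 113), (-22, 112), (-20, 109), (-18, 102), (-16, 94), (-14, 87), (-12, 85), (-10, 88), (-8, 92), (-6, 97), (-4, 100), (-2, 101), (0, 103), (2, 105), (4, 107), (6, 107), (8, 106), (10, 103), (12, 98), (14, 93), (16, 86), (18, 83), (20, 83), (22, 87), (24, 94), (26, 101), (28, 108), (30, 112), (32, 115), (34, 116), (36, 116), (38, 116), (40, 116), (42, 117), (44, 119), (46, 122), (48, 125), (50, 126), (52, 127), (54, 127), (56, 127), (58, 127)]
```

```bash
python3 prof.py t2.npy "[497.5,-117.8,259.0]" 12
```

```text
[(-40, 124), (-38, 125), (-36, 125), (-34, 124), (-32, 123), (-30, 123), (-28, 123), (-26, 121), (-24, 119), (-22, 116), (-20, 114), (-18, 112), (-16, 108), (-14, 100), (-12, 89), (-10, 81), (-8, 76), (-6, 78), (-4, 83), (-2, 90), (0, 97), (2, 103), (4, 106), (6, 107), (8, 105), (10, 101), (12, 95), (14, 88), (16, 82), (18, 76), (20, 71), (22, 69), (24, 71), (26, 77), (28, 86), (30, 95), (32, 104), (34, 111), (36, 116), (38, 120), (40, 120), (42, 120), (44, 120), (46, 120), (48, 120), (50, 121), (52, 122), (54, 123), (56, 124), (58, 126)]
```

Emit:
play_rows:
  targets: [-0.01,-0.06,-0.01,0,-0.02,-0.12,-0.02,0,-0.03,-0.13,-0.02,0,-0.02,-0.1,-0.02,0,0,0,0,0,0,0,0,0]

```text
clock: 15.62
ee_pos: [495.1, -130.1, 256.9]
orientation: [-0.0, 0.771, 0.637, -0.0]
force: [-0.3, 0.2, -1.3]
grip_width: 19.5
grip_force: 25.5
```

```bash
python3 tilt.py t3;python3 - <<'E'
from prof import *
from plant import robot
for th in(14,17):
    A,o=prof("t3.npy",robot.state()["ee_pos"],th);print(th,[(int(a),int(v)) for a,v in zip(A,o)][8:42])
E
```

```text
[ 495.1 -130.1  256.9] [-0.3  0.2 -1.3] [ 0.13  0.04 -0.02] 15.625
195 135
14 [(-24, 115), (-22, 111), (-20, 104), (-18, 96), (-16, 85), (-14, 74), (-12, 67), (-10, 65), (-8, 70), (-6, 80), (-4, 91), (-2, 103), (0, 110), (2, 113), (4, 111), (6, 106), (8, 99), (10, 93), (12, 88), (14, 85), (16, 83), (18, 83), (20, 84), (22, 90), (24, 97), (26, 105), (28, 113), (30, 119), (32, 122), (34, 123), (36, 122), (38, 121), (40, 120), (42, 120)]
17 [(-24, 99), (-22, 87), (-20, 74), (-18, 64), (-16, 58), (-14, 60), (-12, 68), (-10, 81), (-8, 95), (-6, 106), (-4, 111), (-2, 111), (0, 107), (2, 99), (4, 92), (6, 87), (8, 84), (10, 83), (12, 83), (14, 84), (16, 90), (18, 96), (20, 104), (22, 113), (24, 119), (26, 123), (28, 123), (30, 122), (32, 120), (34, 118), (36, 118), (38, 118), (40, 118), (42, 118)]
```

Emit:
play_rows:
  targets: [0,0,-0.03,0,0,0,-0.02,0,0,0,0,0]

```text
clock: 16.3
ee_pos: [495.2, -130.2, 255.6]
orientation: [0.0, 0.771, 0.637, 0.0]
force: [-0.0, -0.1, 1.7]
grip_width: 19.4
grip_force: 25.9
```

Emit:
play_rows:
  targets: [-0.01,-0.06,-0.015,0,-0.02,-0.08,-0.025,0,-0.01,-0.06,-0.02,0,0,0,0,0]
  squeeze: 20

```text
clock: 16.8
ee_pos: [494.0, -136.3, 253.7]
orientation: [0.0, 0.771, 0.637, 0.0]
force: [-0.0, 0.2, 3.4]
grip_width: 18.8
grip_force: 26.0
```

```bash
cat > th.py <<'E'
import sys
from prof import *
from scipy.signal import argrelmin
def theta(f,tcp,d=2.0):
    res=[]
    for a in np.arange(4,26,1.):
        A,o=prof(f,tcp,a);i=[k for k in argrelmin(o,order=4)[0] if o[k]<100]
        if len(i)>=2:
            i=sorted(sorted(i,key=lambda k:o[k])[:2])
            def sub(k):
                q=np.polyfit(A[k-1:k+2],o[k-1:k+2],2);return -q[1]/2/q[0]
            R,L=sub(i[0]),sub(i[1]);res.append((a,(R+L)/2+3.3-a,R,L))
    r=np.array(res);k=np.argmin(abs(r[:,1]));return r[max(0,k-1):k+2]
if __name__=="__main__":
    for a in sys.argv[1:]:
        f,t=a.split("=");print(f,np.round(theta(f,eval(t)),1).tolist())
E
python3 tilt.py t4; python3 th.py "t1.npy=[500.8,-101.9,260.2]" "t2.npy=[497.5,-117.8,259.0]" "t3.npy=[495.1,-130.1,256.9]"
python3 - <<'E'
from th import *
from plant import robot
print(np.round(theta("t4.npy",robot.state()["ee_pos"]),1))
E
```

```text
[ 494.  -136.3  253.7] [-0.   0.2  3.4] [ 0.27 -0.11 -0.04] 16.8
193 136
t1.npy [[5.0, 3.6, -10.4, 20.9], [6.0, 0.6, -12.2, 18.8], [7.0, -2.3, -14.0, 16.8]]
t2.npy [[10.0, 4.2, -3.9, 25.8], [11.0, 1.4, -5.7, 23.9], [12.0, -1.5, -7.6, 22.0]]
t3.npy [[11.0, 1.7, -4.9, 23.6], [12.0, -1.2, -6.7, 21.7], [13.0, -4.1, -8.5, 19.7]]
[[12.   4.1 -2.5 28.1]
 [13.   1.4 -4.1 26.2]
 [14.  -1.5 -6.  24.3]]
```

Emit:
play_rows:
  targets: [-0.01,-0.07,-0.01,0,-0.02,-0.08,-0.02,0,-0.02,-0.08,-0.02,0,0,0,0,0]

```text
clock: 17.6
ee_pos: [492.3, -143.2, 252.1]
orientation: [-0.0, 0.771, 0.637, -0.0]
force: [-0.1, -0.1, 2.0]
grip_width: 18.7
grip_force: 26.0
```

```bash
python3 tilt.py t5; python3 - <<'E'
from th import *
from plant import robot
print(np.round(theta("t5.npy",robot.state()["ee_pos"]),1))
E
```

```text
[ 492.3 -143.2  252.1] [-0.1 -0.1  2. ] [ 0.23 -0.1  -0.01] 17.6
192 136
[[15.   3.  -0.  29.4]
 [16.  -0.  -2.1 27.5]
 [17.  -2.9 -3.9 25.5]]
```

Emit:
play_rows:
  targets: [-0.01,-0.05,-0.015,0,-0.01,-0.06,-0.02,0,-0.01,-0.05,-0.015,0,0,0,0,0,0,0,0,0,0,0,0,0]

```text
clock: 18.65
ee_pos: [491.5, -147.8, 250.7]
orientation: [0.0, 0.771, 0.637, -0.0]
force: [1.0, 0.2, 2.2]
grip_width: 19.0
grip_force: 26.0
```

```bash
python3 tilt.py t6; python3 - <<'E'
from th import *
from plant import robot
print(np.round(theta("t6.npy",robot.state()["ee_pos"]),1))
E
```

```text
[ 491.5 -147.8  250.7] [1.  0.2 2.2] [ 0.08 -0.09 -0.03] 18.65
190 136
[[17.   3.3  1.6 32.3]
 [18.   0.4 -0.3 30.6]
 [19.  -2.4 -2.2 28.8]]
```

Emit:
play_rows:
  targets: [0,0,0.02,0,0,0,0.01,0,0,0,0,0,0,0,0,0,0,0,0,0,0,0,0,0,0,0,0,0,0,0,0,0,0,0,0,0,0,0,0,0,0,0,0,0,0,0,0,0,0,0,0,0,0,0,0,0,0,0,0,0,0,0,0,0,0,0,0,0]

```text
clock: 21.08
ee_pos: [491.5, -147.8, 251.5]
orientation: [-0.0, 0.771, 0.637, -0.0]
force: [0.3, 0.4, 0.8]
grip_width: 19.2
grip_force: 25.8
```

```bash
python3 tilt.py t7; python3 - <<'E'
from th import *
from plant import robot
t=robot.state()["ee_pos"]
print(np.round(theta("t7.npy",t),1))
A,o=prof("t7.npy",t,18);print(list(zip(A.astype(int).tolist(),o.astype(int).tolist()))[8:40])
E
```

```text
[ 491.5 -147.8  251.5] [0.3 0.4 0.8] [ 0.24 -0.11 -0.03] 21.075
190 135
[[17.   2.6  1.1 31.5]
 [18.  -0.2 -0.6 29.6]
 [19.  -3.1 -2.3 27.5]]
[(-24, 122), (-22, 122), (-20, 121), (-18, 120), (-16, 117), (-14, 115), (-12, 113), (-10, 109), (-8, 104), (-6, 97), (-4, 86), (-2, 79), (0, 78), (2, 83), (4, 89), (6, 94), (8, 98), (10, 100), (12, 100), (14, 100), (16, 100), (18, 98), (20, 94), (22, 89), (24, 84), (26, 79), (28, 75), (30, 74), (32, 77), (34, 83), (36, 92), (38, 102)]
```

View pics/t7.png

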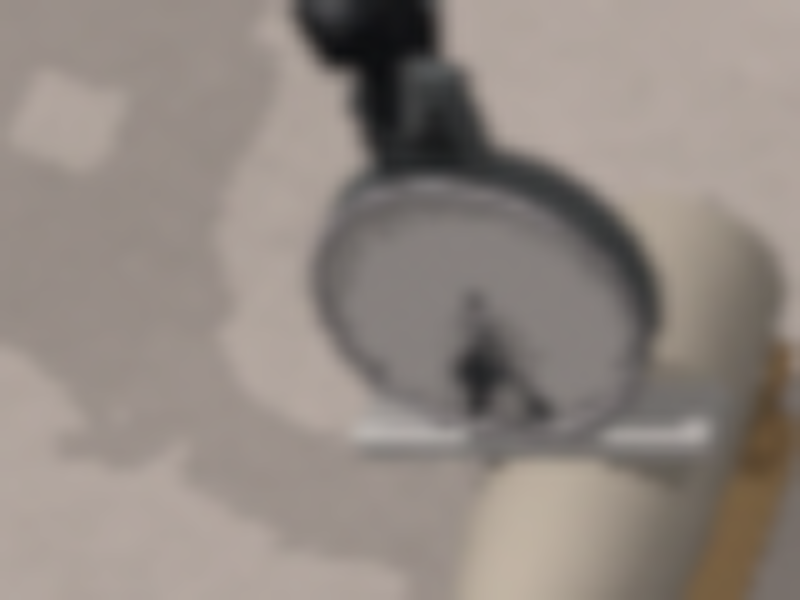

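```bash
python3 - <<'E'
from meas import *
o=mk(190,135);tcp=np.array([491.5,-147.8,251.5])
q={k:yz(o,a,tcp,f) for k,a,f in (("fl",(355,450),14),("fr",(708,452),14),("flt",(362,412),14),("frt",(712,410),14),("R",(478,408),13),("L",(541,410),13),("bob",(480,370),13),("tail",(475,298),13))}
for k,v in q.items():print(k,np.round(v,1))
for a,b in(("fr","fl"),("frt","flt")):
    d=q[a]-q[b];print(np.degrees(np.arctan2(d[1],d[0])),np.hypot(*d))
g=cv2.cvtColor(np.load("t7.npy").astype(np.float32),cv2.COLOR_BGR2GRAY)
# dark centroid per row in dial
for v in range(163,178):
    r=np.clip(100-g[v,232:240+5],0,None)
    if r.sum()>10:
        u=(r*np.arange(232,245)).sum()/r.sum();p=c.pplane(u,v,tcp+13*n,n);print(v,round(u,2),np.round([(p-tcp)@y,p[2]],1),np.round(r).astype(int).tolist())
E
```

```text
fl [-20.6 108. ]
fr [112.9 145.1]
flt [-16.7 129.6]
frt [114.2 167.5]
R [ 27.4 143.1]
L [ 51.  148.7]
bob [ 28.8 163.4]
tail [ 28.3 200. ]
15.565149431188116 138.53520004893343
16.14652782606188 136.28911647173402
168 237.99 [ 31.1 182.3] [0, 0, 0, 0, 0, 11, 20, 10, 0, 0, 0, 0, 0]
169 238.09 [ 31.3 177.3] [0, 0, 0, 0, 1, 22, 30, 21, 5, 0, 0, 0, 0]
170 237.84 [ 30.2 171.8] [0, 0, 0, 0, 21, 43, 41, 30, 15, 0, 0, 0, 0]
171 237.75 [ 29.7 166.5] [0, 0, 0, 10, 41, 57, 54, 42, 27, 5, 0, 0, 0]
172 237.91 [ 30.1 161.4] [0, 0, 0, 12, 44, 60, 60, 49, 33, 16, 0, 0, 0]
173 238.15 [ 30.8 156.4] [0, 0, 0, 0, 28, 53, 54, 35, 18, 12, 8, 0, 0]
174 238.36 [ 31.4 151.4] [0, 0, 0, 0, 13, 44, 42, 17, 1, 1, 12, 9, 0]
175 239.71 [ 36.3 147.5] [0, 0, 0, 0, 9, 39, 34, 10, 0, 0, 14, 30, 17]
176 241.39 [ 42.5 143.9] [0, 0, 0, 0, 0, 16, 11, 2, 0, 0, 14, 27, 23]
177 242.14 [ 45.2 139.4] [0, 0, 0, 0, 0, 0, 0, 0, 0, 3, 8, 5, 0]
```

Emit:
play_rows:
  targets: [-0.008,-0.04,-0.015,0,0,0,0,0,0,0,0,0,0,0,0,0,0,0,0,0,0,0,0,0,0,0,0,0,0,0,0,0,0,0,0,0,0,0,0,0,0,0,0,0,0,0,0,0,0,0,0,0,0,0,0,0,0,0,0,0]

```text
clock: 23.25
ee_pos: [491.3, -149.0, 251.1]
orientation: [-0.0, 0.771, 0.637, -0.0]
force: [0.1, -0.1, 0.5]
grip_width: 19.2
grip_force: 25.8
```

```bash
python3 tilt.py t8; python3 - <<'E'
from th import *
from plant import robot
t=robot.state()["ee_pos"]
print(np.round(theta("t8.npy",t),1))
g=cv2.cvtColor(np.load("t8.npy").astype(np.float32),cv2.COLOR_BGR2GRAY)
for v in range(165,178):
    r=np.clip(110-g[v,231:240],0,None);k=int(np.argmax(r));s=slice(max(0,k-1),k+2)
    if r.max()>10:
        u=(r[s]*np.arange(231,240)[s]).sum()/r[s].sum();p=c.pplane(u,v,t+13*n,n);print(v,round(u,2),np.round([(p-t)@y,p[2]],1))
E
```

```text
[ 491.3 -149.   251.1] [ 0.1 -0.1  0.5] [ 0.31 -0.11 -0.04] 23.25
190 135
[[17.   3.9  2.3 32.9]
 [18.   1.1  0.6 31.1]
 [19.  -1.8 -1.3 29.1]]
166 236.59 [ 27.6 191.2]
167 237.05 [ 29.1 186.5]
168 237.92 [ 32.1 182.3]
169 237.95 [ 32.  177.1]
170 237.1 [ 28.7 171.1]
171 237.04 [ 28.2 165.8]
172 237.05 [ 28.1 160.6]
173 237.13 [ 28.2 155.4]
174 237.21 [ 28.3 150.2]
175 237.17 [ 28.  144.8]
176 237.19 [ 27.8 139.5]
```

```bash
python3 -c "
from plant import robot
print(robot.close_job())"
```

```text
the job is handed in; nothing more can be done
None
```

I handed the job in at about 23 s. The gauge is still gripped and leans about 18° towards the thumb side of the middle cast (a left forearm). Its pointer is on that side's limit hand to within about 1°, and its foot rests on the plaster with roughly 4 N, about 12 mm towards the thumb after slipping once during the rocking.

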